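Uncouple the air damper rod from its servomotor and hold it clear

TASK

Take the linkage rod of the big air damper (the fat flanged duct, not the small gas valve) off its servomotor: pull the spring-loaded release collar fully back along the rod, away from the ball, then lift the rod's end off the ball. Finish holding it there in the gripper, still, with the socket about 6 cm above the ball, and leave the gas valve's linkage and everything lying about on the bench as they are.

Things in the scene. Friction and masses are not known exactly. Their poses are not given: they have to be found in the camera images.
- air_unit: Air damper drive, fixed: plate 435 x 180 x 6 mm, servomotor (box, top 131 mm) at one end, flanged duct stub (138 mm across, 140 long) at the other. Origin on the bench under the ball; x along the rod from ball to damper, y to the servomotor shaft's side, z up. Plate x -95..340, y -40..140; servomotor x -91..21, y 2..98; its crank, top 161 mm, runs from there to the ball.
- air_rod: Air damper's linkage rod with head and collar, about 0.37 kg. Origin: centre of the socket, on the ball's centre while coupled; x axis along the rod to the cross pin at x = 240 mm at the damper end, on which it only tips up and down (drops of its own weight). Rod 9 mm thick, bare from 105 to 195 mm past the ball. Head over the ball 28 x 26 mm, top 14 mm above axis.
- air_ball (a point): Centre of the servomotor's 16 mm ball of the air damper drive, 180 mm above the bench, fixed.
- air_grip (a point): Middle of the air rod's release collar, on the rod's axis, 36 mm past the ball: steel block 36 mm long (along the rod), 24 x 24 mm across, free on both sides and for over 100 mm below. On its damper side a round pull flange 33 mm across, 6 thick, its face 18 mm from this point; on its ball side the socket head, 22 mm away, and two jaws that reach under the ball.
- air_collar (a joint): How far that collar is pulled back along the rod towards the damper, m: 0 closed, 0.015 at its stop. A spring pushes it shut with about 6 N, 12 N at the stop. The jaws let the ball go from about 0.011 on; once the socket is 15 mm above the ball the collar may slide forward again.
- gas_socket (a point): Centre of the socket of the second, equal linkage rod, that of the small gas valve (cast body 62 mm square between 56 mm square flanges, same plate and servomotor); leave it coupled.
- gas_collar (a joint): The same for the gas valve rod's collar, m; leave it at 0.
- spanner: Steel spanner 150 mm long lying on the air drive's plate; origin on its underside. Leave alone.
- pipe_cap: Copper pipe cap, 41 mm in diameter, 28 mm high, on the gas drive's plate; origin at its underside. Leave alone.
- grommet_block: Black rubber grommet block 70 x 45 x 30 mm on the bench between the drives; origin at its underside. Leave alone.
- valve_handle: Red plastic valve handwheel, 85 mm in diameter, 18 mm high, lying on the bench; origin at its underside. Leave alone.
- gauge: Round pressure gauge 80 mm in diameter, 28 mm high, lying on its back on the bench; origin at its underside. Leave alone.

How it is judged (in metres and radians):
On the way, in this order (a step that is already met when the one before it is completed fails the run):
1. the air damper rod's release collar is pulled back (more than 10 mm) while its socket still sits on the ball (value of joint air_collar above 0.01 m and distance between air_rod and air_ball below 0.005 m), for 0.1 s.
2. the rod's end is lifted off the ball, in the gripper, socket more than 40 mm above it (z of air_rod in the frame of air_ball above 0.04 m and contact force between air_rod and the fingers above 1 N), for 0.2 s.
At the end, for the whole second after the job is handed in: The air damper's rod is held by the fingers (more than 1 N), at rest, its socket 40 to 85 mm above the ball; the gas valve's rod is still coupled (collar less than 4 mm back, socket within 5 mm of its start) and no loose thing has moved 20 mm (all of step 2 and z of air_rod in the frame of air_ball below 0.085 m and linear speed of air_rod below 0.03 m/s and angular speed of air_rod below 0.1 rad/s and value of joint gas_collar below 0.004 m and distance of gas_socket from where it was at the start of the episode below 0.005 m and distance of each of spanner, pipe_cap, grommet_block, valve_handle, gauge from where it was at the start of the episode below 0.02 m); the arm keeps its last pose, push and grip.
It fails at once if the gas valve's collar is pulled or its rod lifted (value of joint gas_collar above 0.004 m or distance of gas_socket from where it was at the start of the episode above 0.005 m).
It fails at once if a thing lying about is moved (distance of any of spanner, pipe_cap, grommet_block, valve_handle, gauge from where it was at the start of the episode above 0.02 m).
It also fails if it takes over 32 s, if anything falls off the work surface, if the arm or the gripper's body presses on something with over 40 N, if the wrist force passes 120 N, or if a joint passes its speed limit or range.

ROBOT

A 7-joint arm with a two-finger parallel gripper is mounted at the origin on the work surface. World frame = base frame: x ahead of the robot, y to its left, z up, the work surface at z = 0. Lengths are in m, angles in degrees, forces in N, time in s.
With the tool pointing down it reaches from about 0.4 to 0.925 m from the base axis. Payload 5.6 kg.
Tool frame: the origin (TCP) lies between the finger pads; the fingertips stand 22 mm ahead of it and the grasp point (between the pads) lies 3 mm ahead of it; x points along the fingers, y is the direction in which the jaws open and shut, and the axes are right-handed (so a half turn about x gives the same grasp; the last joint's range is limited). The gripper opens to 85 mm and grips with 20 to 120 N. Pads are 22 mm wide; open, the fingers measure 114 mm over their backs; the gripper's body (76 mm by 85 mm) begins 54 mm behind the grasp point. The pads swing forward as they close: fully open they stand 13 mm farther back than shut.
Start: joints at [-72.594, 26.786, -0.665, 91.828, 0.344, 61.387, -3.226], TCP at [0.221, 0.611, 0.253] pointing down, gripper open.
Joint ranges: [-144.91, 144.91], [-17.63, 115.5], [-89.93, 88.59], [15.96, 139.68], [-74.01, 254.01], [8.47, 105.57], [-167.45, 167.45]. Speed limits (degrees/s): [147.25, 147.25, 180, 180, 180, 180, 180].

INTERFACE

Orientations are given as [roll, pitch, yaw] about the fixed x, y, z axes, in that order (R = Rz(yaw) Ry(pitch) Rx(roll)).
In Python, from station import arm, eyes, workorder gives the robot as it stands.
- The arm moves only by the tool play_rows, never from a script. Its argument "series" is a list of rows, each an object of numbers: "dx", "dy", "dz": the shift along the world's x, y, z in m; "rx", "ry", "rz": the turn, a rotation vector about the world's x, y, z in units of 5 degrees (1.0 is 5 degrees); "hand": the finger opening in m, from 0 to 0.0854. In form: [{"dx": .., "dy": .., "dz": .., "rx": .., "ry": .., "rz": .., "hand": ..}, ...]. A call has 1 to 12 rows; each row shifts and turns the commanded pose from where the row before left it; what a row does not reach is not made up. A row lasts 1/12 s, in which the tool goes at most 41.7 mm and 7.16 degrees, less where a joint would pass 70% of its speed; a pose out of reach is approached as far as the arm can. A call with a gripper value outside its range is refused whole. The fingers move at their own pace and stop on an object; "newtons" is the grip in N (left out, the last holds). Time passes only in rows, so rows that do not move let the fingers close. It gives the time, the measured TCP pose, the force and the opening at its end, in the units of the state.
- arm.get_obs(): the state, without advancing time (a new reading comes with each control period).
- eyes.camera(name): name is "scene" or "side" or "wrist"; returns the picture (384x512x3 uint8, blue, green, red); there is no depth.
- eyes.get_calibration(name): a dict with "fx", "fy", "cx", "cy" (pixels), "eye" and "orientation" of the camera in the world; the wrist camera has in their place "T_tool_cam" (4x4, takes a point from camera to tool coordinates, whose origin is the TCP and whose axes are the tool frame's). Camera axes: x right, y down, z forward; pixel columns grow to the right and rows downward; lengths in m; the calibration is good to about 2 mm. A picture is of the moment at which its call begins: read the wrist's pose just before it. get_calibration takes no time and is no camera call.
- workorder.job_done(): hands the job in, once; it reports no verdict.
The state is a dict: "time_s": time; "joints": joint angles; "joint_vel": joint speeds; "joint_efforts": joint torques, N m; "eef_pos": TCP position; "orientation": TCP orientation; "contact_force": force on the tool from outside, world axes, zero at the start; "ft_torque": the same for the moment, N m; "opening": finger opening in m.
Only numpy, scipy, OpenCV 4.12 (cv2) and the standard library are available. Lean on these libraries where they do the work, as an engineer would, in place of code of your own. Each camera call takes 0.05 s, during which the arm holds its last target. There are 200 camera calls.

## Working session

There is one attempt and no reset: what is moved stays moved. The work goes in short steps, Python scripts to look and compute and a tool call to move; the robot and the scene stay as the last step left them, time stands still between calls to the robot, and variables do not carry over. Pictures are saved under pics/ and viewed, about 8 in all and at most 12, crops included, and the job is handed in when it is done.

Besides the shell and the picture viewer there is one more tool, called after "Emit:" by a JSON object that holds its "method" and its "body". play_rows: Moves the arm, as the interface text tells. Its arguments: {"type":"object","properties":{"series":{"type":"array","items":{"type":"object","properties":{"dx":{"type":"number"},"dy":{"type":"number"},"dz":{"type":"number"},"rx":{"type":"number"},"ry":{"type":"number"},"rz":{"type":"number"},"hand":{"type":"number"}}}},"newtons":{"type":"number"}},"required":["series"]}

```bash
mkdir -p pics; python3 - <<'E'
from station import arm, eyes
import cv2
print(arm.get_obs())
for n in ["scene","side","wrist"]:
    print(n, eyes.get_calibration(n))
    im=eyes.camera(n); cv2.imwrite(f"pics/{n}0.png",im)
E
```

```text
{'time_s': 0.0, 'joints': array([-72.59440191,  26.83582572,  -0.66274596,  91.8847297 ,
         0.34347109,  61.38682351,  -3.2255782 ]), 'joint_vel': array([ 0.02130445, -0.0152259 ,  0.05864803, -0.01582899,  0.05499812,
        0.10421389,  0.010412  ]), 'joint_efforts': array([-1.87854057e-03, -5.32381582e+01,  2.03767244e-02, -2.51317191e+01,
        1.12865111e-02,  7.52620341e-03,  5.59342695e-06]), 'eef_pos': array([0.22081395, 0.61075571, 0.25231274]), 'orientation': array([ -85.66641894,   89.89457334, -105.54117896]), 'contact_force': array([-0.0111412 , -0.0647998 , -0.55759125]), 'ft_torque': array([ 0.00573779, -0.04971802,  0.03930901]), 'opening': 0.08540370044963168}
scene {'fx': 363.04223716388253, 'fy': 363.04223716388253, 'cx': 253.1767711525832, 'cy': 189.13245115987579, 'eye': array([1.2943243 , 0.3814892 , 0.87054001]), 'orientation': array([-131.46124821,    0.9062235 ,  115.73565492])}
side {'fx': 420.65430531416695, 'fy': 420.65430531416695, 'cx': 254.9621677007953, 'cy': 201.70204193372163, 'eye': array([-0.140125  , -0.91186499,  1.13311434]), 'orientation': array([-131.55572112,   -0.19496776,  -36.01024484])}
wrist {'fx': 340.1485789974818, 'fy': 340.1485789974818, 'cx': 243.62131491366318, 'cy': 190.62104199739832, 'T_tool_cam': array([[-5.80678507e-04, -3.10252613e-01,  9.50653974e-01,
        -1.19265335e-01],
       [ 9.99999811e-01, -3.70553420e-04,  4.89887218e-04,
        -1.81957750e-04],
       [ 2.00279292e-04,  9.50654080e-01,  3.10252769e-01,
        -7.93389102e-02],
       [ 0.00000000e+00,  0.00000000e+00,  0.00000000e+00,
         1.00000000e+00]])}
```

View pics/scene0.png

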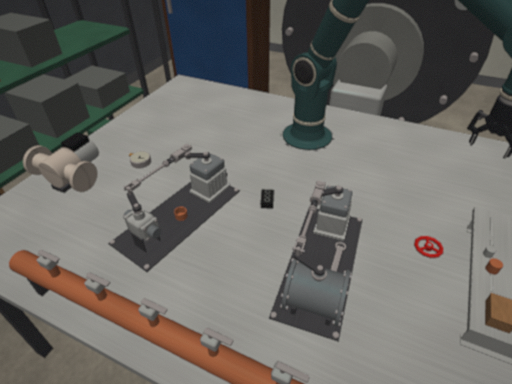

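View pics/side0.png

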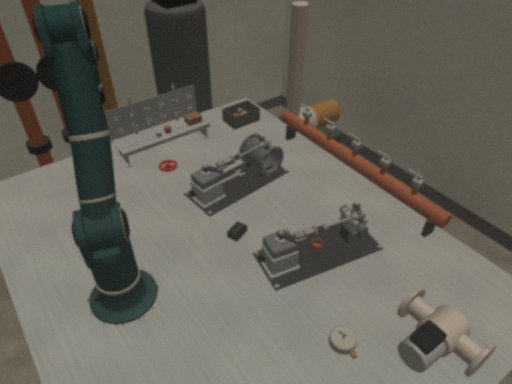

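Scene: the air drive with the fat duct is at about (320,255), and its ball end is near (318,190). The gas drive is at the left, (175,210). In the side view the air drive is at (235,175). I'll enlarge both crops.

```bash
python3 - <<'E'
import cv2,numpy as np
a=cv2.imread("pics/scene0.png")[170:335,265:375]; b=cv2.imread("pics/side0.png")[130:220,180:295]
a=cv2.resize(a[:110],None,fx=4.5,fy=4.5,interpolation=cv2.INTER_CUBIC)   # 440x640?
b=cv2.resize(b,None,fx=2.6,fy=2.6,interpolation=cv2.INTER_CUBIC)
print(a.shape,b.shape)
c=np.zeros((600,800,3),np.uint8); c[:a.shape[0],:a.shape[1]]=a; c[:b.shape[0],a.shape[1]:a.shape[1]+b.shape[1]]=b
c=cv2.convertScaleAbs(c,alpha=1.5,beta=10)
cv2.imwrite("pics/crop1.png",c)
E
```

```text
(495, 495, 3) (234, 299, 3)
```

View pics/crop1.png

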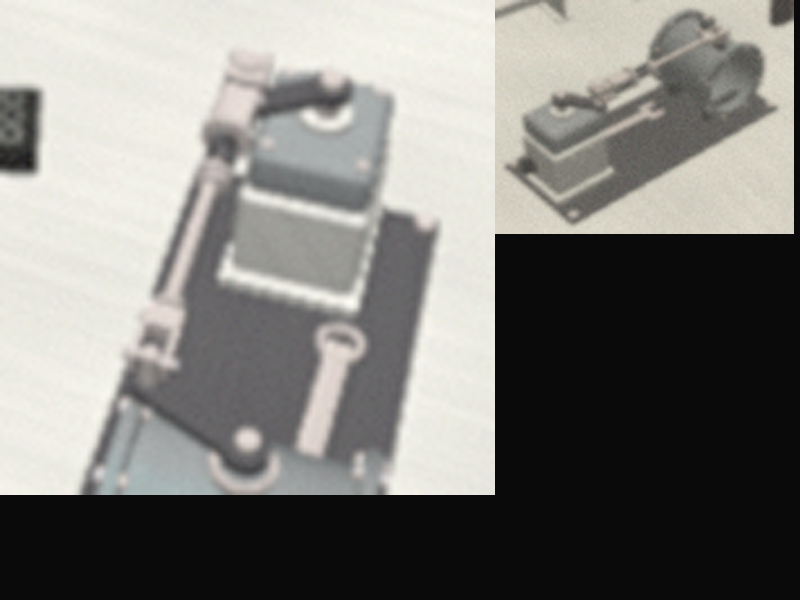

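```bash
cat > h.py <<'E'
import numpy as np, cv2
from scipy.spatial.transform import Rotation as R
from station import arm, eyes
def cam(n,obs=None):
    c=eyes.get_calibration(n)
    if n=="wrist":
        T=c["T_tool_cam"]; Rt=R.from_euler("xyz",obs["orientation"],degrees=True).as_matrix()
        return c,np.array(obs["eef_pos"])+Rt@T[:3,3],Rt@T[:3,:3]
    return c,np.array(c["eye"]),R.from_euler("xyz",c["orientation"],degrees=True).as_matrix()
def onz(C,uv,z):
    c,e,M=C; d=M@np.array([(uv[0]-c["cx"])/c["fx"],(uv[1]-c["cy"])/c["fy"],1]); return e+d*(z-e[2])/d[2]
def proj(C,p):
    c,e,M=C; q=M.T@(np.asarray(p)-e); return np.array([c["fx"]*q[0]/q[2]+c["cx"],c["fy"]*q[1]/q[2]+c["cy"]])
E
python3 - <<'E'
from h import *
S=cam("scene"); D=cam("side")
s=lambda u,v:(265+u/4.5,170+v/4.5); d=lambda u,v:(180+(u-495)/2.6,130+v/2.6)
for n,C,uv,z in [("head",S,s(250,62),.194),("pin",S,s(155,345),.18),("collar",S,s(232,105),.192),("corner",S,s(435,215),.006),("c340-40",S,(272,316),.006),("c340,140",S,(345,327),.006),("shaft",S,s(333,85),.161),
 ("headSide",D,d(602,95),.19),("pinSide",D,d(712,38),.18),("shaftS",D,d(563,100),.161),("cornS",D,d(573,220),.006)]:
    print(n,np.round(uv,1),np.round(onz(C,uv,z),4))
print(arm.get_obs()["orientation"], R.from_euler("xyz",arm.get_obs()["orientation"],degrees=True).as_matrix().round(2))
E
```

```text
head [320.6 183.8] [0.5081 0.2038 0.194 ]
pin [299.4 246.7] [0.7381 0.2261 0.18  ]
collar [316.6 193.3] [0.5494 0.2058 0.192 ]
corner [361.7 217.8] [0.3977 0.3293 0.006 ]
c340-40 [272 316] [0.8429 0.2025 0.006 ]
c340,140 [345 327] [0.7924 0.3798 0.006 ]
shaft [339.  188.9] [0.4693 0.2513 0.161 ]
headSide [221.2 166.5] [0.5019 0.1806 0.19  ]
pinSide [263.5 144.6] [0.7265 0.2167 0.18  ]
shaftS [206.2 168.5] [0.4686 0.2373 0.161 ]
cornS [210.  214.6] [0.4235 0.1556 0.006 ]
[ -86.84770986   89.92155836 -106.72110091] [[-0.    0.34  0.94]
 [-0.    0.94 -0.34]
 [-1.   -0.    0.  ]]
```

Rough estimate: ball near (0.505, 0.195), rod yaw about 7°. I'll move above the collar for a wrist look.

Emit:
{"method": "play_rows", "body": {"series": [{"dx": 0.0235,"dy": -0.0315,"dz": 0.004,"rz": 0.46,"hand": 0.085},{"dx": 0.0235,"dy": -0.0315,"dz": 0.004,"rz": 0.46},{"dx": 0.0235,"dy": -0.0315,"dz": 0.004,"rz": 0.46},{"dx": 0.0235,"dy": -0.0315,"dz": 0.004,"rz": 0.46},{"dx": 0.0235,"dy": -0.0315,"dz": 0.004,"rz": 0.46},{"dx": 0.0235,"dy": -0.0315,"dz": 0.004,"rz": 0.46},{"dx": 0.0235,"dy": -0.0315,"dz": 0.004,"rz": 0.46},{"dx": 0.0235,"dy": -0.0315,"dz": 0.004,"rz": 0.46},{"dx": 0.0235,"dy": -0.0315,"dz": 0.004,"rz": 0.46},{"dx": 0.0235,"dy": -0.0315,"dz": 0.004,"rz": 0.46},{"dx": 0.0235,"dy": -0.0315,"dz": 0.004,"rz": 0.46},{"dx": 0.0235,"dy": -0.0315,"dz": 0.004,"rz": 0.46}]}}

```text
validation failed for argument at $.se...
```

Emit:
{"method": "play_rows", "body": {"series": [{"dx": 0.015,"dy": -0.02},{"dx": 0.01,"dy": -0.01},{},{},{}]}}

```text
validation failed for argument at $.se...
```

```bash
python3 - <<'E'
from h import *
import pickle
o=arm.get_obs(); print(o["time_s"],o["eef_pos"],o["orientation"],o["contact_force"])
im=eyes.camera("wrist"); pickle.dump(o,open("o1.pkl","wb"))
cv2.imwrite("pics/w1.png",im)
cv2.imwrite("pics/w1b.png",cv2.convertScaleAbs(cv2.resize(im,(800,600),interpolation=cv2.INTER_CUBIC),alpha=1.3))
E
```

```text
0.15 [0.22083945 0.61091702 0.25255156] [ -86.84770986   89.92155836 -106.72110091] [ 0.19293987  0.66441691 -0.75212295]
```

View pics/w1b.png

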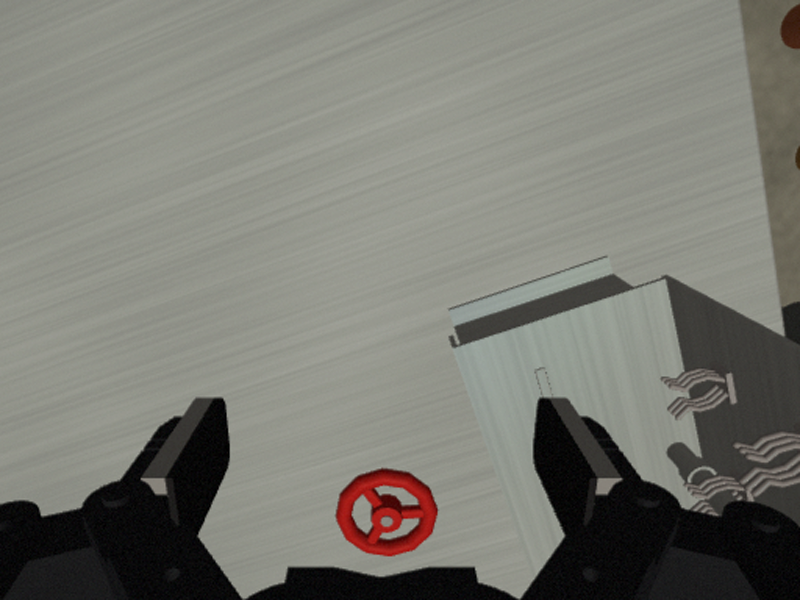

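The wrist view (picture 4) is still from the start pose, showing only the handwheel at (386,512). The move was refused, so I'll try again with every field filled in.

Emit:
{"method": "play_rows", "body": {"series": [{"dx": 0.0235,"dy": -0.0315,"dz": 0.004,"rx": 0,"ry": 0,"rz": 0.46,"hand": 0.085},{"dx": 0.0235,"dy": -0.0315,"dz": 0.004,"rx": 0,"ry": 0,"rz": 0.46,"hand": 0.085},{"dx": 0.0235,"dy": -0.0315,"dz": 0.004,"rx": 0,"ry": 0,"rz": 0.46,"hand": 0.085},{"dx": 0.0235,"dy": -0.0315,"dz": 0.004,"rx": 0,"ry": 0,"rz": 0.46,"hand": 0.085},{"dx": 0.0235,"dy": -0.0315,"dz": 0.004,"rx": 0,"ry": 0,"rz": 0.46,"hand": 0.085},{"dx": 0.0235,"dy": -0.0315,"dz": 0.004,"rx": 0,"ry": 0,"rz": 0.46,"hand": 0.085},{"dx": 0.0235,"dy": -0.0315,"dz": 0.004,"rx": 0,"ry": 0,"rz": 0.46,"hand": 0.085},{"dx": 0.0235,"dy": -0.0315,"dz": 0.004,"rx": 0,"ry": 0,"rz": 0.46,"hand": 0.085},{"dx": 0.0235,"dy": -0.0315,"dz": 0.004,"rx": 0,"ry": 0,"rz": 0.46,"hand": 0.085},{"dx": 0.0235,"dy": -0.0315,"dz": 0.004,"rx": 0,"ry": 0,"rz": 0.46,"hand": 0.085},{"dx": 0.0235,"dy": -0.0315,"dz": 0.004,"rx": 0,"ry": 0,"rz": 0.46,"hand": 0.085},{"dx": 0.0235,"dy": -0.0315,"dz": 0.004,"rx": 0,"ry": 0,"rz": 0.46,"hand": 0.085}], "newtons": 80}}

```text
time_s: 1.2
eef_pos: [0.5037, 0.2315, 0.3016]
orientation: [52.2, 90.0, 60.1]
contact_force: [0.1, 0.4, -0.4]
opening: 0.0851
```

Emit:
{"method": "play_rows", "body": {"series": [{"dx": 0.015,"dy": -0.02,"dz": 0,"rx": 0,"ry": 0,"rz": 0,"hand": 0.085},{"dx": 0.01,"dy": -0.01,"dz": 0,"rx": 0,"ry": 0,"rz": 0,"hand": 0.085},{"dx": 0,"dy": 0,"dz": 0,"rx": 0,"ry": 0,"rz": 0,"hand": 0.085},{"dx": 0,"dy": 0,"dz": 0,"rx": 0,"ry": 0,"rz": 0,"hand": 0.085},{"dx": 0,"dy": 0,"dz": 0,"rx": 0,"ry": 0,"rz": 0,"hand": 0.085}]}}

```text
time_s: 1.62
eef_pos: [0.527, 0.2047, 0.301]
orientation: [145.0, 89.9, 152.9]
contact_force: [0.1, 0.5, 1.0]
opening: 0.0849
```

```bash
python3 - <<'E'
from h import *
import pickle
o=arm.get_obs(); print(o["time_s"],o["eef_pos"],o["orientation"],o["contact_force"])
im=eyes.camera("wrist"); pickle.dump(o,open("o1.pkl","wb"))
cv2.imwrite("pics/w2.png",im)
cv2.imwrite("pics/w2b.png",cv2.convertScaleAbs(cv2.resize(im,(800,600),interpolation=cv2.INTER_CUBIC),alpha=1.3))
E
```

```text
1.6167 [0.52697791 0.20466175 0.30102639] [145.03593417  89.93313525 152.86902474] [0.10783057 0.50558864 1.00666522]
```

View pics/w2b.png

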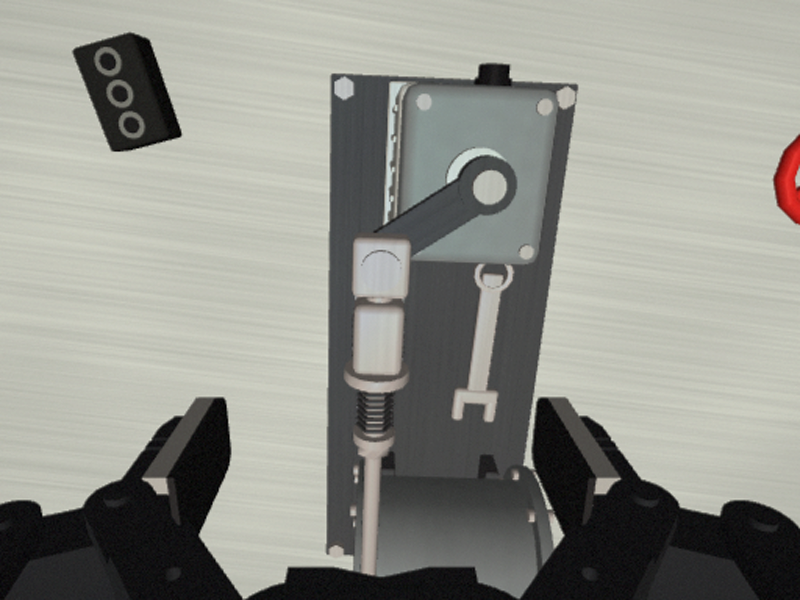

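Wrist view: head at (382,267), collar block centred at (379,340), pull flange at (376,380), rod running down to (371,570), and plate corners at (331,73) and (579,84). I'll compute the pose.

```bash
python3 - <<'E'
from h import *
import pickle
from scipy.optimize import least_squares
W=cam("wrist",pickle.load(open("o1.pkl","rb")))
P=[(382,267.5,0,0,.194),(379.5,306,.018,0,.192),(378.5,375,.054,0,.192),(371,560,None,0,.1845),(331,73,-.095,-.04,.006),(579,84,-.095,.14,.006)]
P=[(u*.64,v*.64,*r) for u,v,*r in P]
for p in P: print(np.round(onz(W,p[:2],p[4]),4))
def f(q,c=0):
    a,x0,y0=q; out=[]
    for u,v,x,y,z in P:
        w=onz(W,(u,v),z)-[x0,y0,0]; lx=np.cos(a)*w[0]+np.sin(a)*w[1]; ly=-np.sin(a)*w[0]+np.cos(a)*w[1]
        out+=[0 if x is None else lx-x, ly-y]
    return out
r=least_squares(f,[.1,.5,.2]); a,x,y=r.x
print(np.degrees(a),x,y,np.round(r.fun*1000,1))
for X in (.036,.041): print(X,x+X*np.cos(a),y+X*np.sin(a))
S=cam("scene");print(proj(S,[x,y,.194]),proj(cam("side"),[x,y,.19]))
o=arm.get_obs(); M=R.from_euler("xyz",o["orientation"],degrees=True).as_matrix(); print(M.round(3),np.degrees(np.arctan2(M[1,2],M[0,2])))
E
```

```text
[0.5074 0.2024 0.194 ]
[0.526  0.2039 0.192 ]
[0.5603 0.2081 0.192 ]
[0.6771 0.2197 0.1845]
[0.4181 0.1537 0.006 ]
[0.4009 0.3327 0.006 ]
5.570000433983067 0.5079652181276173 0.20267173741069483 [-0.6 -0.2  0.1 -0.6 -1.4  0.3  0.   0.6  0.8  0.   1.1 -0.2]
0.036 0.5437952389834881 0.2061659619981906
0.041 0.5487716307690258 0.2066512709686761
[320.18826876 183.65252137] [219.33998214 163.11531027]
[[-0.001 -0.137  0.991]
 [ 0.001  0.991  0.137]
 [-1.     0.001 -0.001]] 7.8752124633421055
```

Emit:
{"method": "play_rows", "body": {"series": [{"dx": 0.007,"dy": 0.001,"dz": -0.03,"rx": 0,"ry": 0,"rz": -0.16,"hand": 0.085},{"dx": 0.007,"dy": 0.001,"dz": -0.03,"rx": 0,"ry": 0,"rz": -0.16,"hand": 0.085},{"dx": 0.007,"dy": 0,"dz": -0.03,"rx": 0,"ry": 0,"rz": -0.16,"hand": 0.085},{"dx": 0,"dy": 0,"dz": -0.02,"rx": 0,"ry": 0,"rz": 0,"hand": 0.085},{"dx": 0,"dy": 0,"dz": -0.008,"rx": 0,"ry": 0,"rz": 0,"hand": 0.085},{"dx": 0,"dy": 0,"dz": 0,"rx": 0,"ry": 0,"rz": 0,"hand": 0.085},{"dx": 0,"dy": 0,"dz": 0,"rx": 0,"ry": 0,"rz": 0,"hand": 0.085},{"dx": 0,"dy": 0,"dz": 0,"rx": 0,"ry": 0,"rz": 0,"hand": 0.085}]}}

```text
time_s: 2.33
eef_pos: [0.5496, 0.2062, 0.185]
orientation: [24.3, 89.8, 29.7]
contact_force: [0.6, -0.4, -0.1]
opening: 0.0848
```

```bash
python3 - <<'E'
from h import *
im=eyes.camera("wrist"); 
cv2.imwrite("pics/w3.png",cv2.convertScaleAbs(im,alpha=1.3))
E
```

```text
(no output)
```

View pics/w3.png

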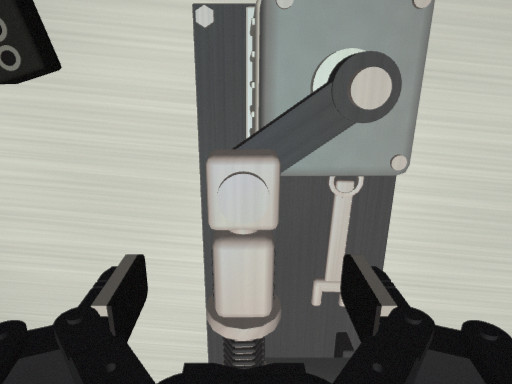

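The collar (column 244) is centred between the pads. I'll back off 2 mm from the flange and close.

Emit:
{"method": "play_rows", "body": {"series": [{"dx": -0.002,"dy": 0,"dz": -0.002,"rx": 0,"ry": 0,"rz": 0,"hand": 0.085},{"dx": 0,"dy": 0,"dz": 0,"rx": 0,"ry": 0,"rz": 0,"hand": 0.03},{"dx": 0,"dy": 0,"dz": 0,"rx": 0,"ry": 0,"rz": 0,"hand": 0.03},{"dx": 0,"dy": 0,"dz": 0,"rx": 0,"ry": 0,"rz": 0,"hand": 0.03},{"dx": 0,"dy": 0,"dz": 0,"rx": 0,"ry": 0,"rz": 0,"hand": 0.01},{"dx": 0,"dy": 0,"dz": 0,"rx": 0,"ry": 0,"rz": 0,"hand": 0.01},{"dx": 0,"dy": 0,"dz": 0,"rx": 0,"ry": 0,"rz": 0,"hand": 0.01},{"dx": 0,"dy": 0,"dz": 0,"rx": 0,"ry": 0,"rz": 0,"hand": 0.01},{"dx": 0,"dy": 0,"dz": 0,"rx": 0,"ry": 0,"rz": 0,"hand": 0.01}], "newtons": 80}}

```text
time_s: 3.13
eef_pos: [0.547, 0.2058, 0.1816]
orientation: [57.4, 90.0, 62.7]
contact_force: [-0.7, 1.2, 4.2]
opening: 0.0231
```

Gripped at about 24 mm. Now I'll pull back along the rod.

Emit:
{"method": "play_rows", "body": {"series": [{"dx": 0.003,"dy": 0.0003,"dz": 0,"rx": 0,"ry": 0,"rz": 0,"hand": 0.01},{"dx": 0.003,"dy": 0.0003,"dz": 0,"rx": 0,"ry": 0,"rz": 0,"hand": 0.01},{"dx": 0.003,"dy": 0.0003,"dz": 0,"rx": 0,"ry": 0,"rz": 0,"hand": 0.01},{"dx": 0.003,"dy": 0.0003,"dz": 0,"rx": 0,"ry": 0,"rz": 0,"hand": 0.01},{"dx": 0.002,"dy": 0.0002,"dz": 0,"rx": 0,"ry": 0,"rz": 0,"hand": 0.01},{"dx": 0,"dy": 0,"dz": 0,"rx": 0,"ry": 0,"rz": 0,"hand": 0.01},{"dx": 0,"dy": 0,"dz": 0,"rx": 0,"ry": 0,"rz": 0,"hand": 0.01},{"dx": 0,"dy": 0,"dz": 0,"rx": 0,"ry": 0,"rz": 0,"hand": 0.01},{"dx": 0,"dy": 0,"dz": 0,"rx": 0,"ry": 0,"rz": 0,"hand": 0.01}]}}

```text
time_s: 3.88
eef_pos: [0.5583, 0.2069, 0.1815]
orientation: [-179.5, 89.7, -174.1]
contact_force: [-10.6, -0.2, 11.1]
opening: 0.0227
```

```bash
python3 - <<'E'
from h import *
im=eyes.camera("wrist"); print(arm.get_obs()["contact_force"])
cv2.imwrite("pics/w4.png",cv2.convertScaleAbs(im,alpha=1.3))
E
```

```text
[-10.55437872   0.15249223  10.73438241]
```

View pics/w4.png

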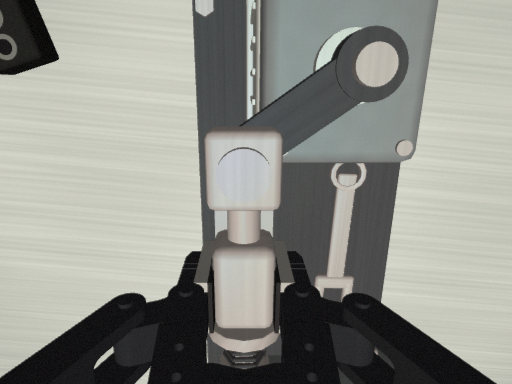

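The collar has moved about 11 mm back, with a clear gap to the head (rows 210–240). The force of 10.6 N matches the spring at 11.5 mm. I'll pull to the stop.

Emit:
{"method": "play_rows", "body": {"series": [{"dx": 0.002,"dy": 0.0002,"dz": 0.0005,"rx": 0,"ry": 0,"rz": 0,"hand": 0.01},{"dx": 0.002,"dy": 0.0002,"dz": 0.0005,"rx": 0,"ry": 0,"rz": 0,"hand": 0.01},{"dx": 0.001,"dy": 0.0001,"dz": 0,"rx": 0,"ry": 0,"rz": 0,"hand": 0.01},{"dx": 0,"dy": 0,"dz": 0,"rx": 0,"ry": 0,"rz": 0,"hand": 0.01},{"dx": 0,"dy": 0,"dz": 0,"rx": 0,"ry": 0,"rz": 0,"hand": 0.01},{"dx": 0,"dy": 0,"dz": 0,"rx": 0,"ry": 0,"rz": 0,"hand": 0.01}]}}

```text
time_s: 4.43
eef_pos: [0.562, 0.2073, 0.1816]
orientation: [-176.1, 89.5, -170.7]
contact_force: [-12.4, -1.0, 8.6]
opening: 0.0229
```

The collar is at its stop (15 mm moved, 12.4 N). Next I'll lift on an arc about the cross pin.

Emit:
{"method": "play_rows", "body": {"series": [{"dx": 0.0001,"dy": 0,"dz": 0.0047,"rx": -0.028,"ry": 0.289,"rz": 0,"hand": 0.01},{"dx": 0.0002,"dy": 0,"dz": 0.0047,"rx": -0.028,"ry": 0.289,"rz": 0,"hand": 0.01},{"dx": 0.0003,"dy": 0,"dz": 0.0047,"rx": -0.028,"ry": 0.289,"rz": 0,"hand": 0.01},{"dx": 0.0004,"dy": 0,"dz": 0.0047,"rx": -0.028,"ry": 0.289,"rz": 0,"hand": 0.01},{"dx": 0.0005,"dy": 0.0001,"dz": 0.0047,"rx": -0.028,"ry": 0.289,"rz": 0,"hand": 0.01},{"dx": 0,"dy": 0,"dz": 0,"rx": 0,"ry": 0,"rz": 0,"hand": 0.01},{"dx": 0,"dy": 0,"dz": 0,"rx": 0,"ry": 0,"rz": 0,"hand": 0.01}]}}

```text
time_s: 5.02
eef_pos: [0.5633, 0.2074, 0.2041]
orientation: [-179.5, 82.1, -174.1]
contact_force: [-11.0, 0.2, 1.3]
opening: 0.0229
```

Emit:
{"method": "play_rows", "body": {"series": [{"dx": 0.0006,"dy": 0.0001,"dz": 0.0046,"rx": -0.028,"ry": 0.289,"rz": 0,"hand": 0.01},{"dx": 0.0008,"dy": 0.0001,"dz": 0.0046,"rx": -0.028,"ry": 0.289,"rz": 0,"hand": 0.01},{"dx": 0.0009,"dy": 0.0001,"dz": 0.0046,"rx": -0.028,"ry": 0.289,"rz": 0,"hand": 0.01},{"dx": 0.001,"dy": 0.0001,"dz": 0.0046,"rx": -0.028,"ry": 0.289,"rz": 0,"hand": 0.01},{"dx": 0.0011,"dy": 0.0001,"dz": 0.0046,"rx": -0.028,"ry": 0.289,"rz": 0,"hand": 0.01},{"dx": 0,"dy": 0,"dz": 0,"rx": 0,"ry": 0,"rz": 0,"hand": 0.01},{"dx": 0,"dy": 0,"dz": 0,"rx": 0,"ry": 0,"rz": 0,"hand": 0.01},{"dx": 0,"dy": 0,"dz": 0,"rx": 0,"ry": 0,"rz": 0,"hand": 0.01},{"dx": 0,"dy": 0,"dz": 0,"rx": 0,"ry": 0,"rz": 0,"hand": 0.01},{"dx": 0,"dy": 0,"dz": 0,"rx": 0,"ry": 0,"rz": 0,"hand": 0.01},{"dx": 0,"dy": 0,"dz": 0,"rx": 0,"ry": 0,"rz": 0,"hand": 0.01}]}}

```text
time_s: 5.93
eef_pos: [0.5679, 0.2079, 0.2277]
orientation: [-179.7, 74.9, -174.3]
contact_force: [-11.6, -0.6, 2.2]
opening: 0.0228
```

```bash
python3 - <<'E'
from h import *
o=arm.get_obs(); print(o["joint_vel"].round(2))
w=eyes.camera("wrist"); s=eyes.camera("side"); c=eyes.camera("scene")
b=cv2.resize(s[100:240,170:310],(384,384),interpolation=cv2.INTER_CUBIC)
w=cv2.resize(w,(416,312)); c=cv2.resize(c,(384,288))
v=np.zeros((600,800,3),np.uint8); v[:312,:416]=w; v[:384,416:]=b; v[312:,:384]=c
cv2.imwrite("pics/end.png",cv2.convertScaleAbs(v,alpha=1.3))
E
```

```text
[-0.    0.02 -0.02 -0.03 -0.02  0.03  0.1 ]
```

View pics/end.png

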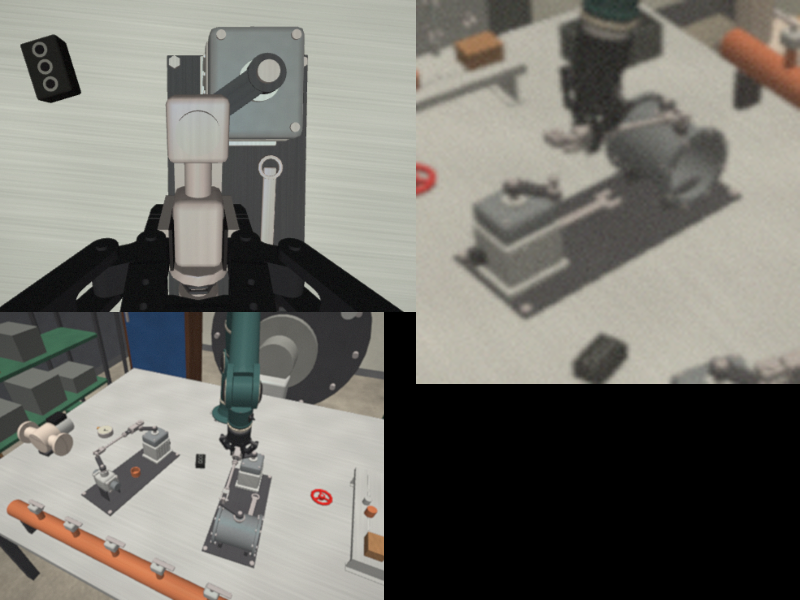

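The rod's head is visibly off the ball and clamped in the gripper. In the side crop the head is at (560,135) and the ball and crank are at (535,185). The spanner, the grommet block and the gas drive look undisturbed. I'm handing in.

```bash
python3 -c "
from station import arm, workorder
print(workorder.job_done()); o=arm.get_obs(); print(o['time_s'],o['eef_pos'],o['opening'],o['contact_force'])"
```

```text
the job is handed in; nothing more can be done
None
the job is handed in; nothing more can be done
```

The air damper's rod is off its ball and held still in the gripper, and the job is handed in; no verdict was reported. I gripped the release collar at 80 N, pulled it back to its stop and lifted the rod's end on an arc about its cross pin.

- **Collar:** it came back about 15 mm, and the pull reached 12.4 N, close to the spring force given for the stop.
- **Socket height:** about 60 mm above the ball. I worked this out from the 46 mm lift at the gripper and did not measure it directly.
- **Hold:** the fingers are on the collar at an opening of 22.8 mm, and the joints were practically still at the last reading, about 6 s into the run.
- **Surroundings:** the last pictures show the gas drive's rod still coupled. The spanner, pipe cap, grommet block, handwheel and gauge look unmoved, by eye only.

The first move call was refused because its rows lacked some fields; nothing moved, and I resent it complete. The state could not be read again after the hand-in. No check failed or disagreed.

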